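Index the drilling fixture and lock it with its pin

ROBOT

A 6-joint arm with a two-finger parallel gripper is mounted at the origin on a cart in front of the work surface, level with it; the furniture and walls round the work are solid. World frame = base frame: x ahead of the robot, y to its left, z up, the work surface at z = 0. Lengths are in m, angles in degrees, forces in N, time in s.
With the tool pointing down it reaches from about 0.375 to 0.9 m from the base axis. Payload 3.1 kg.
Tool frame: the origin (TCP) lies at the very end of the fingers, on their centre line; the grasp point (between the pads) lies bot.grip_point_offset behind it (bot.grip_point_offset is the distance from the TCP to the grasp point, in m); z points along the fingers, y is the line along which they close (so a half turn about z gives the same grasp; the last joint's range is limited). The gripper opens to 87 mm and grips with 3 to 60 N. Pads are 19 mm wide; open, the fingers measure 117 mm over their backs; the gripper's body (75 mm by 190 mm) begins 51 mm behind the grasp point.
Start: joints at [62.481, 30.224, 82.088, -0, 67.689, -10.227], TCP at [0.186, 0.597, 0.223] pointing down, gripper open.
Joint ranges: [-176.69, 176.69], [-43.24, 126.21], [12.49, 139.97], [-82, 262], [0, 151.66], [-163.58, 163.58]. Speed limits (degrees/s): [159.86, 159.86, 180, 180, 180, 180].

INTERFACE

Orientations are given as a 3x3 rotation matrix whose columns are the frame's x, y, z axes.
In Python, from rig import bot, viewer, ticket gives the robot as it stands.
- The arm moves only by the tool servo_tool, never from a script. Its argument "targets" is a list of rows, each an object with "offset": the shift along the tool's x, y, z in m, a list of three; "dr": the turn, a rotation vector about the tool's x, y, z in degrees, a list of three. In form: [{"offset": [x, y, z], "dr": [ax, ay, az]}, ...]. A call has 1 to 20 rows; each row is the pose to reach, as a shift and turn from the pose commanded when the call began, along the tool's axes at that moment; what a row does not reach only later rows make up. A row lasts 1/12 s, in which the tool goes at most 41.7 mm and 7.16 degrees, less where a joint would pass 70% of its speed; a pose out of reach is approached as far as the arm can. A call with a gripper value outside its range is refused whole. "gripper" is the gripper command: -1 is fully open, 1 is shut, values between are in proportion, set as the call begins (left out, the last holds). The fingers move at their own pace and stop on an object; the grip force is fixed at half the most. Time passes only in rows, so rows that repeat a pose let the fingers close. It gives the time, the measured TCP pose, the force, the opening and the grip force at its end, in the units of the state.
- bot.read_state(): the state, without advancing time (a new reading comes with each control period).
- viewer.capture(name): name is "side" or "top" or "wrist"; returns a dict with "color" (384x512x3 uint8, red, green, blue), "camera_matrix" (3x3 intrinsics, pixels), "k1" (the pictures are not rectified: a ray, as slopes to the right and down, at radius r is drawn at 1 + k1 r^2 times it, then the intrinsics apply), "R" (3x3) and "t" (3): a world point X has camera coordinates R X + t. Camera axes: x right, y down, z forward; pixel columns grow to the right and rows downward; lengths in m; the calibration is good to about 2 mm. A picture is of the moment at which its call begins. There is no depth.
- ticket.hand_in(): hands the job in; it is judged then, once.
The state is a dict: "time_s": time; "joint_positions": joint angles; "qvel": joint speeds; "tau": joint torques, N m; "position": TCP position; "tcp_rot": TCP orientation; "force": force on the tool from outside, world axes, zero at the start; "moment": the same for the moment, N m; "opening": opening from 0.0 (shut) to 1.0 (fully open); "grasp_force": force on a finger pad.
Only numpy, scipy, OpenCV 4.12 (cv2) and the standard library are available. Lean on these libraries where they do the work, as an engineer would, in place of code of your own. Each camera call takes 0.05 s, during which the arm holds its last target. There are 200 camera calls.

TASK

The hub blank on the indexing fixture is ready for its next hole. Turn the round index plate (its black handle post is there to be pushed) until its long broad zero line stands at the fixed pointer on the far side, then take the knurled index pin from the rack, put it into the bush over the plate's rim and press it fully home, so that it goes through the plate and locks it at that line. Leave the pin upright in the bush and do not disturb the other things on the bench.

Things in the scene. Friction and masses are not known exactly. Their poses are not given: they have to be found in the camera images.
- fixture: fixed grey base of the indexing fixture, 250 mm wide. Origin on the bench under the plate's axis; x points to the pointer (far side), y left, z up. On the steel index plate (204 mm across, top at z = 46 mm): round wooden blank (96 mm across, top 70 mm), hold-down stud (to 106 mm). At the right (y = -82 mm) an arm on a column holds the bush over the rim; arm and column reach 98 mm high
- pointer_tip (a point): tip of the fixed flat triangular pointer at the plate's far rim, 90 mm from the axis along the fixture's +x, 60 mm high; the plate passes beneath it
- index_plate (a joint): turn of the plate, counter-clockwise positive from above; 0 = zero line exactly at the pointer; -0.5 to 2.0 rad, light friction (2 N at the post), stays where left. Eight 12 mm holes (18 mm countersinks) 82 mm from the axis, every 45 degrees: at each station line one is under the bush, but only the zero line's is wanted. The pin's tapered nose draws the plate straight from about 0.05 rad off
- zero_line (a point): outer end of the zero line on the plate's rim, 102 mm from the axis, at the plate's top face: a dark line 6 mm broad and 12 mm long that also runs down the edge of the plate; the other seven stations have thin lines 5 mm long
- post_top (a point): top of the black upright handle post on the index plate, 17 mm thick and 55 mm high over the plate (top at 101 mm), 62 mm from the turning axis, 67.5 degrees counter-clockwise from the zero line
- bush_mouth (a point): centre of the mouth of the steel bush, 100 mm high: a fixed upright tube 40 mm long, bore 12 mm, mouth flared to about 18 mm, outside 21 to 27 mm; its lower end is 14 mm above the plate. A spring ball half way down the bore grips the pin, so that it does not drop (it creeps about 1 mm/s at most) and has to be pushed down with about 4 to 8 N
- index_pin: loose steel pin, 114 mm long, 80 g, hanging upright in a rack hole. Origin at its lower tip, z along it to the head. Shank 10 mm, nose 12 mm long tapering to 3 mm; flange 26 mm across from 80 to 84 mm; knurled head 20 mm across from 84 to 114 mm. Fully home when the flange's underside sits on the bush mouth; if no plate hole is under the bush it stops 26 mm too high
- pin_shoulder (a point): centre of the underside of the pin's flange, 80 mm from its tip
- pin_top (a point): centre of the top of the pin's knurled head, 114 mm from its tip
- rack: fixed plywood rack, 200 x 64 mm, origin under its centre on the bench, long side along its x. Top board with its upper face at 100 mm has four 13 mm holes on its centre line at x = -60, -20, 20 and 60 mm; what hangs there rests with its flange or collar on the board
- bit_a: drill bit 84 mm long, 8 mm thick, with a steel stop collar 20 mm thick and 10 mm high, hanging in a rack hole; origin at its lower end; to be left alone
- bit_b: drill bit 80 mm long, 8 mm thick, with the same stop collar, hanging in a rack hole; origin at its lower end; to be left alone
- black_screwdriver: black-handled screwdriver, 127 mm, lying in front of the fixture; leave alone
- bearing_carton: small blue carton 52 x 72 x 44 mm in front of the fixture; leave alone
- yellow_tape_measure: tape measure 44 x 81 x 68 mm standing at the left front; leave alone
- cork_block: sanding block 62 x 107 x 29 mm behind the rack; leave alone
- tape_ring: roll of black tape, 62 mm across, 19 mm high, lying in front of the fixture; leave alone
Things that resemble listed ones, but are neither listed nor needed, are in the scene too. Leave any red look-alike of the index_pin alone.

How it is judged:
By the outcome, as a careful person would: the job done as asked, in the order asked, and still so for the second after the job is handed in, with the robot touching nothing.
It also fails if it takes over 54 s, if anything falls off the work surface, if the arm or the gripper's body presses on something with over 40 N, if the wrist force passes 120 N, or if a joint passes its speed limit or range.

## Working session

There is one attempt and no reset: what is moved stays moved. The work goes in short steps, Python scripts to look and compute and a tool call to move; the robot and the scene stay as the last step left them, time stands still between calls to the robot, and variables do not carry over. Pictures are saved under pics/ and viewed, at most 13 in all, crops included, and the job is handed in when it is done.

Besides the shell and the picture viewer there is one more tool, called after ">>>" by a JSON object that holds its "method" and its "body", one argument or row to a line. servo_tool: Moves the arm, as the interface text tells. Its arguments: {"type":"object","properties":{"targets":{"type":"array"},"gripper":{"type":"number"}},"required":["targets"]}

```bash
ls; mkdir -p pics; cat > h.py <<'E'
import numpy as np, cv2
from rig import bot, viewer, ticket
def cap(n,f=None):
    c=viewer.capture(n)
    if f: cv2.imwrite('pics/'+f,c['color'][:,:,::-1])
    return c
def ray(c,u,v):
    K=np.array(c['camera_matrix']);x=(u-K[0,2])/K[0,0];y=(v-K[1,2])/K[1,1]
    rd=np.hypot(x,y);r=rd
    for _ in range(30): r=rd/(1+c['k1']*r*r)
    s=r/rd if rd>0 else 1
    R=np.array(c['R']);t=np.array(c['t']).ravel()
    return -R.T@t, R.T@np.array([x*s,y*s,1])
def onz(c,u,v,z):
    o,d=ray(c,u,v); return o+d*(z-o[2])/d[2]
def tri(c1,p1,c2,p2):
    o1,d1=ray(c1,*p1);o2,d2=ray(c2,*p2)
    A=np.stack([d1,-d2],1);s=np.linalg.lstsq(A,o2-o1,rcond=None)[0]
    a=o1+d1*s[0];b=o2+d2*s[1];return (a+b)/2,np.linalg.norm(a-b)
def proj(c,X):
    p=np.array(c['R'])@np.array(X)+np.array(c['t']).ravel();x,y=p[:2]/p[2]
    k=1+c['k1']*(x*x+y*y);K=np.array(c['camera_matrix'])
    return np.array([K[0,0]*x*k+K[0,2],K[1,1]*y*k+K[1,2]])
E
python3 - <<'E'
from h import *
import pickle
cs={n:cap(n,n+'0.png') for n in('top','side')}
pickle.dump(cs,open('c0.pkl','wb'))
np.set_printoptions(precision=3,suppress=True)
for n,c in cs.items(): print(n,c['k1'],ray(c,256,192),np.array(c['camera_matrix'])[0,0])
s=bot.read_state();print(s,bot.grip_point_offset)
E
```

```text
pics
top -0.12255910939013691 (array([0.257, 0.127, 1.32 ]), array([ 0.213, -0.007, -0.977])) 425.2086193351567
side 0.0556274208956673 (array([ 0.169, -0.647,  0.683]), array([ 0.306,  0.742, -0.597])) 474.1736387999118
{'time_s': 0.1, 'joint_positions': array([ 62.481,  30.275,  82.15 ,  -0.   ,  67.689, -10.228]), 'qvel': array([ 0.023, -0.086, -0.176,  0.209, -0.095, -0.037]), 'tau': array([  0.   , -44.099, -17.715,   0.064,   0.053,  -0.   ]), 'position': array([0.185, 0.596, 0.222]), 'tcp_rot': array([[-0.955,  0.297, -0.001],
       [ 0.297,  0.955, -0.002],
       [ 0.   , -0.002, -1.   ]]), 'force': array([ 0.123,  1.262, -1.102]), 'moment': array([-0.037,  0.004, -0.013]), 'grasp_force': 0.0, 'opening': 1.0017104354105577} 0.0187
```

View pics/top0.png

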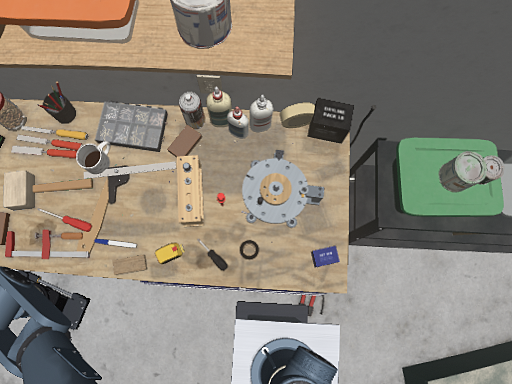

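View pics/side0.png

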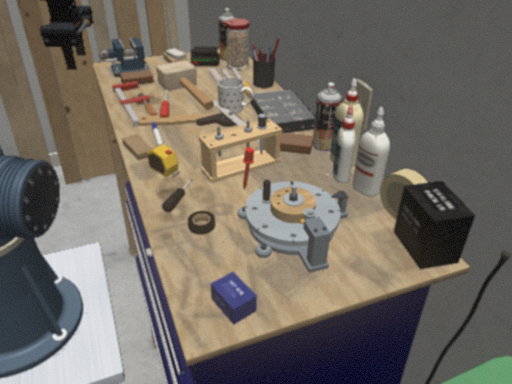

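The top view shows the rack at (190,190) and the fixture at (276,189), with the bush arm at (313,193). A red look-alike is at (221,199). I'll enlarge both views.

```bash
python3 - <<'E'
import cv2,numpy as np
t=cv2.imread('pics/top0.png');s=cv2.imread('pics/side0.png')
a=cv2.resize(t[140:240,165:335],(800,470),interpolation=cv2.INTER_CUBIC)
cv2.imwrite('pics/a.png',a)
b=cv2.resize(s[105:275,190:360],(600,600),interpolation=cv2.INTER_CUBIC)
cv2.imwrite('pics/b.png',b)
E
```

```text
(no output)
```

View pics/a.png

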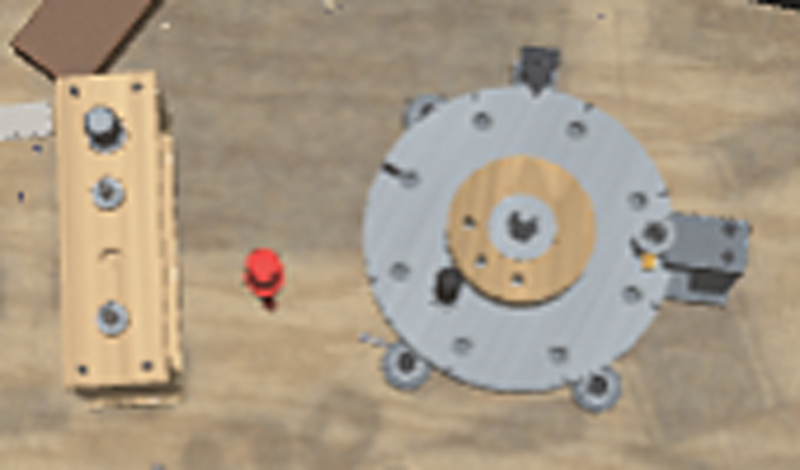

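View pics/b.png

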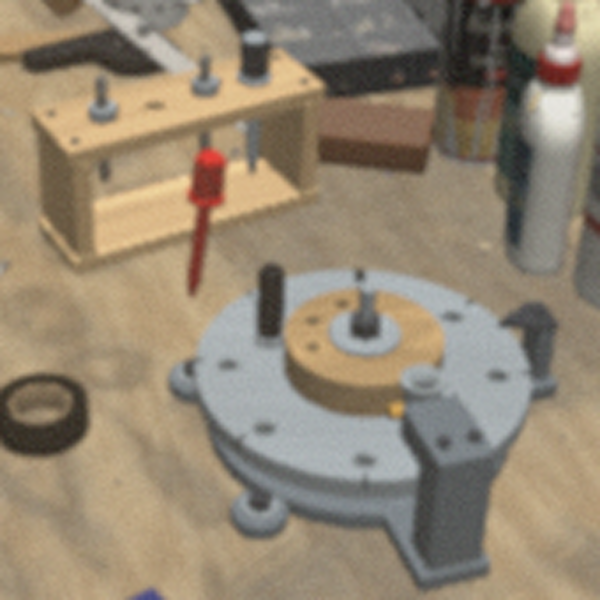

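Pin candidates (top view pixels):
- Tall thick head in the rack's far hole, (187,165): the steel index pin with wide head and flange.
- Small collars at (188,181) and (189,207): the bits.
- Red one at (221,198): look-alike, leave alone.

The crop confirms the far-hole item. The zero line is at about (248,176) and the post top at about (260,199).

```bash
cat > m.py <<'E'
from h import *
import pickle
np.set_printoptions(precision=4,suppress=True)
cs=pickle.load(open('c0.pkl','rb'));T,S=cs['top'],cs['side']
ta=lambda x,y:(165+(x+.5)/800*170-.5,140+(y+.5)*100/470-.5)
sb=lambda x,y:(190+(x+.5)*170/600-.5,105+(y+.5)*170/600-.5)
P={'stud':((522,220),(367,291),.106),'bush':((655,232),(422,376),.1),'ptip':((538,94),(505,322),.06),'post':((447,275),(270,268),.101),
'pintop':((100,114),(255,36),.134),'zero':((387,166),None,.046),'redtop':((265,256),(210,155),.11)}
R={}
for k,(a,b,z) in P.items():
    p=onz(T,*ta(*a),z);R[k]=p
    print(k,'top',p[:2],end=' ')
    if b: print('side',onz(S,*sb(*b),z)[:2],'tri',*tri(T,ta(*a),S,sb(*b)))
    else: print()
# plate ellipse outline at z=.046
for e in [(364,237),(672,190),(520,87),(518,391),(78,76),(156,73),(64,385),(166,385)]: print(e,onz(T,*ta(*e),.046 if e[0]>200 else .1)[:2])
E
python3 m.py
```

```text
stud top [0.5419 0.0615] side [0.5439 0.0575] tri [0.5441 0.0609 0.1032] 0.002995400138460095
bush top [ 0.5409 -0.0225] side [ 0.5417 -0.0183] tri [ 0.5398 -0.022   0.1034] 0.0006123047496605258
ptip top [0.6383 0.0527] side [0.6396 0.0539] tri [0.6383 0.0526 0.0612] 0.0007784135871607221
post top [0.5051 0.1061] side [0.5025 0.1056] tri [0.5041 0.1064 0.1003] 0.0022530043075017236
pintop top [0.5861 0.3261] side [0.5838 0.3281] tri [0.5844 0.3262 0.1351] 0.002683501203227425
zero top [0.5868 0.1488] 
redtop top [0.5081 0.2193] side [0.5103 0.2259] tri [0.5073 0.2189 0.1146] 0.0004111290259488535
(364, 237) [0.5381 0.1607]
(672, 190) [ 0.5825 -0.0394]
(520, 87) [0.6466 0.064 ]
(518, 391) [0.4431 0.0553]
(78, 76) [0.6197 0.3483]
(156, 73) [0.6248 0.2987]
(64, 385) [0.4211 0.3378]
(166, 385) [0.4252 0.2748]
```

>>> {"method": "servo_tool", "body": {
  "targets": [
    {"offset": [-0.451,-0.373,0],"dr": [0,0,33]},
    {"offset": [-0.451,-0.373,0],"dr": [0,0,33]},
    {"offset": [-0.451,-0.373,0],"dr": [0,0,33]},
    {"offset": [-0.451,-0.373,0],"dr": [0,0,33]},
    {"offset": [-0.451,-0.373,0],"dr": [0,0,33]},
    {"offset": [-0.451,-0.373,0],"dr": [0,0,33]},
    {"offset": [-0.451,-0.373,0],"dr": [0,0,33]},
    {"offset": [-0.451,-0.373,0],"dr": [0,0,33]},
    {"offset": [-0.451,-0.373,0],"dr": [0,0,33]},
    {"offset": [-0.451,-0.373,0],"dr": [0,0,33]},
    {"offset": [-0.451,-0.373,0],"dr": [0,0,33]},
    {"offset": [-0.451,-0.373,0],"dr": [0,0,33]},
    {"offset": [-0.451,-0.373,0],"dr": [0,0,33]},
    {"offset": [-0.451,-0.373,0],"dr": [0,0,33]},
    {"offset": [-0.451,-0.373,0],"dr": [0,0,33]},
    {"offset": [-0.451,-0.373,0],"dr": [0,0,33]},
    {"offset": [-0.451,-0.373,0],"dr": [0,0,33]},
    {"offset": [-0.451,-0.373,0],"dr": [0,0,33]},
    {"offset": [-0.451,-0.373,0],"dr": [0,0,33]},
    {"offset": [-0.451,-0.373,0],"dr": [0,0,33]}
  ],
  "gripper": 0.08
}}

```text
time_s: 1.77
position: [0.5045, 0.1079, 0.2226]
tcp_rot: [[-0.641, 0.768, -0.001], [0.768, 0.641, 0.0], [0.0, -0.0, -1.0]]
force: [0.2, -0.1, -0.2]
opening: 0.46
grasp_force: 0.0
```

```bash
python3 - <<'E'
from h import *
import pickle
np.set_printoptions(precision=4,suppress=True)
c=cap('wrist','w1.png');pickle.dump(c,open('w1.pkl','wb'))
s=bot.read_state();print(s['position'],s['tcp_rot'],s['opening'],s['time_s'],s['joint_positions'])
print(ray(c,256,192))
for n,p in dict(axis46=(.543,.060,.046),stud=(.543,.06,.106),post=(.5045,.106,.101),bush=(.54,-.022,.1)).items(): print(n,proj(c,p))
E
```

```text
[0.5047 0.1078 0.2226] [[-0.6405  0.7679 -0.0003]
 [ 0.7679  0.6405  0.0001]
 [ 0.0003 -0.0002 -1.    ]] 0.4573276350446141 1.8167 [ -0.3708  21.8675  97.5604   0.005   60.5906 -40.2039]
(array([0.4536, 0.1672, 0.3838]), array([ 0.1688, -0.2268, -0.9593]))
axis46 [260.3011 221.3723]
stud [260.2755 242.1188]
post [260.2429 188.8143]
bush [214.5911 285.5413]
```

View pics/w1.png

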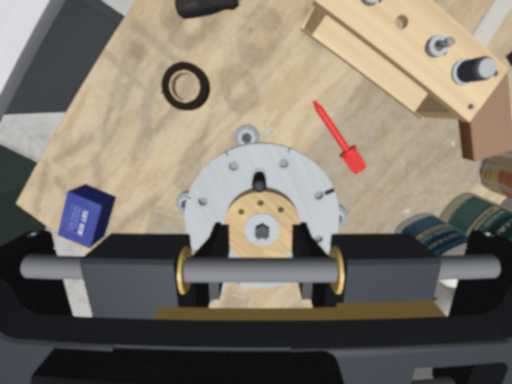

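The wrist view shows the post (top end about (260,186)), the zero line at (326,192), the plate's rim (top about (262,143)) and the stud at (262,232).

```bash
python3 - <<'E'
from h import *
import pickle
from scipy.optimize import least_squares
np.set_printoptions(precision=4,suppress=True)
c=pickle.load(open('w1.pkl','rb'))
im=cv2.cvtColor(c['color'],cv2.COLOR_RGB2GRAY).astype(float)
hsv=cv2.cvtColor(c['color'],cv2.COLOR_RGB2HSV)
m=((hsv[...,1]<45)&(hsv[...,2]>120)).astype(np.uint8)
m[235:]=0
m=cv2.morphologyEx(m,cv2.MORPH_OPEN,np.ones((3,3)))
n,l,st,_=cv2.connectedComponentsWithStats(m);i=l[160,262] or l[165,250];print(st[i])
pts=max(cv2.findContours((l==i).astype(np.uint8),cv2.RETR_EXTERNAL,cv2.CHAIN_APPROX_NONE)[0],key=len)[:,0]
W=np.array([onz(c,u,v,.046)[:2] for u,v in pts])
q=W[[ .09<np.hypot(*(w-[.543,.06]))<.11 for w in W]]
f=least_squares(lambda p:np.hypot(*(q-p[:2]).T)-p[2],[.543,.06,.102],loss='soft_l1',f_scale=.001)
print(len(q),f.x);a=f.x[:2]
# dark line near rim
best=[]
for v in range(180,205):
  for u in range(312,342):
    if hsv[v,u,2]<90:
      w=onz(c,u,v,.046)[:2]-a;best.append((np.hypot(*w),np.degrees(np.arctan2(w[1],w[0]))))
best=np.array(best);b=best[(best[:,0]<.103)&(best[:,0]>.088)];print(len(best),b.mean(0),b.std(0))
for p in [(260,186),(260,188)]:
  w=onz(c,*p,.101)[:2]-a;print('post',w+a,np.hypot(*w),np.degrees(np.arctan2(w[1],w[0])))
for p in [(484,68)]: print('pin',onz(c,*p,.134))
d=im[150:245,180:345];print((onz(c,262,232,.106)))
E
```

```text
[ 176  125  173  110 9562]
253 [0.5439 0.0614 0.1028]
13 [ 0.0958 65.4155] [0.0026 0.4265]
post [0.5023 0.1082] 0.06264883071923277 131.59406761258361
post [0.5037 0.1065] 0.060451330428185505 131.6565520787984
pin [0.5787 0.3244 0.134 ]
[0.5366 0.0706 0.106 ]
```

>>> {"method": "servo_tool", "body": {
  "targets": [
    {"offset": [0,-0.002,0.04],"dr": [0,0,-2]},
    {"offset": [0,-0.002,0.08],"dr": [0,0,-2]},
    {"offset": [0,-0.002,0.11],"dr": [0,0,-2]},
    {"offset": [0,-0.002,0.13],"dr": [0,0,-2]},
    {"offset": [0,-0.002,0.15],"dr": [0,0,-2]},
    {"offset": [0,-0.002,0.15],"dr": [0,0,-2]},
    {"offset": [0,-0.002,0.15],"dr": [0,0,-2]}
  ]
}}

```text
time_s: 2.4
position: [0.5031, 0.1058, 0.072]
tcp_rot: [[-0.666, 0.746, -0.002], [0.746, 0.666, 0.0], [0.002, -0.002, -1.0]]
force: [-0.5, 0.3, 1.0]
opening: 0.46
grasp_force: 0.0
```

>>> {"method": "servo_tool", "body": {
  "targets": [
    {"offset": [0,0,0],"dr": [0,0,0]},
    {"offset": [0,0,0],"dr": [0,0,0]},
    {"offset": [0,0,0],"dr": [0,0,0]},
    {"offset": [0,0,0],"dr": [0,0,0]},
    {"offset": [0,0,0],"dr": [0,0,0]},
    {"offset": [0,0,0],"dr": [0,0,0]}
  ],
  "gripper": 0.55
}}

```text
time_s: 2.9
position: [0.5042, 0.1053, 0.0731]
tcp_rot: [[-0.665, 0.747, 0.001], [0.747, 0.665, -0.0], [-0.001, 0.001, -1.0]]
force: [0.3, -0.6, -1.1]
opening: 0.232
grasp_force: 0.0
```

```bash
python3 - <<'E'
from h import *
np.set_printoptions(precision=4,suppress=True)
s=bot.read_state();R=s['tcp_rot'];p=s['position'];print(p,R[:,1],s['opening'],s['grasp_force'],s['force'],s['time_s'])
a=np.array([.544,.061]);r=p[:2]-a;print(np.hypot(*r),np.degrees(np.arctan2(r[1],r[0])))
th0=np.arctan2(r[1],r[0])
for k in range(1,15):
  ang=k*np.radians(68)/14;w=a+.062*np.array([np.cos(th0-ang),np.sin(th0-ang)])-p[:2]
  print(np.round(R.T@np.array([*w,0]),4)[:2],round(np.degrees(ang),1))
E
```

```text
[0.5042 0.1053 0.0731] [0.7466 0.6653 0.0007] 0.23209444469588816 0.0 [ 0.3363 -0.6409 -1.1492] 2.9
0.05954759354590701 131.97997431478674
[0.0023 0.0052] 4.9
[0.0016 0.0105] 9.7
[0.0005 0.0156] 14.6
[-0.001   0.0206] 19.4
[-0.0029  0.0255] 24.3
[-0.0053  0.0302] 29.1
[-0.008   0.0347] 34.0
[-0.0111  0.039 ] 38.9
[-0.0145  0.0429] 43.7
[-0.0183  0.0466] 48.6
[-0.0224  0.0499] 53.4
[-0.0267  0.0529] 58.3
[-0.0313  0.0555] 63.1
[-0.036   0.0577] 68.0
```

>>> {"method": "servo_tool", "body": {
  "targets": [
    {"offset": [0.002,0.005,0],"dr": [0,0,4.9]},
    {"offset": [0.0016,0.0105,0],"dr": [0,0,9.7]},
    {"offset": [0.0005,0.0156,0],"dr": [0,0,14.6]},
    {"offset": [-0.001,0.0206,0],"dr": [0,0,19.4]},
    {"offset": [-0.003,0.0255,0],"dr": [0,0,24.3]},
    {"offset": [-0.0053,0.0302,0],"dr": [0,0,29.1]},
    {"offset": [-0.008,0.0347,0],"dr": [0,0,34]},
    {"offset": [-0.0111,0.039,0],"dr": [0,0,38.9]},
    {"offset": [-0.0145,0.043,0],"dr": [0,0,43.7]},
    {"offset": [-0.0183,0.0466,0],"dr": [0,0,48.6]},
    {"offset": [-0.0224,0.05,0],"dr": [0,0,53.4]},
    {"offset": [-0.0267,0.053,0],"dr": [0,0,58.3]},
    {"offset": [-0.0313,0.0555,0],"dr": [0,0,63.1]},
    {"offset": [-0.036,0.0577,0],"dr": [0,0,68]},
    {"offset": [-0.036,0.0577,0],"dr": [0,0,68]},
    {"offset": [-0.036,0.0577,0],"dr": [0,0,68]}
  ]
}}

```text
time_s: 4.23
position: [0.5712, 0.1166, 0.0726]
tcp_rot: [[0.441, 0.898, 0.0], [0.898, -0.441, -0.0], [-0.0, 0.001, -1.0]]
force: [0.1, 0.6, -0.3]
opening: 0.225
grasp_force: 0.0
```

```bash
python3 - <<'E'
from h import *
import pickle
np.set_printoptions(precision=4,suppress=True)
s=bot.read_state();p=s['position'];print(p,s['opening'],s['force'],s['time_s'],s['tcp_rot'][:,1])
r=p[:2]-[.544,.061];print(np.hypot(*r),np.degrees(np.arctan2(r[1],r[0])))
cs={n:cap(n) for n in('top','side','wrist')};pickle.dump(cs,open('c2.pkl','wb'))
T=cs['top']['color'][140:240,235:335];S=cs['side']['color'][170:270,230:360];W=cs['wrist']['color']
z=lambda a,w,h:cv2.resize(a,(w,h),interpolation=cv2.INTER_CUBIC)
top=np.hstack([z(T,300,300),z(S,390,300)]);bot_=np.hstack([z(W,400,300),np.zeros((300,290,3),np.uint8)])
cv2.imwrite('pics/c2.png',np.vstack([top,bot_])[:,:,::-1])
E
```

```text
[0.5712 0.1166 0.0726] 0.225464101378207 [ 0.0575  0.6152 -0.2691] 4.2333 [ 0.8976 -0.4409  0.0005]
0.061906377404343585 63.95328726172268
```

View pics/c2.png

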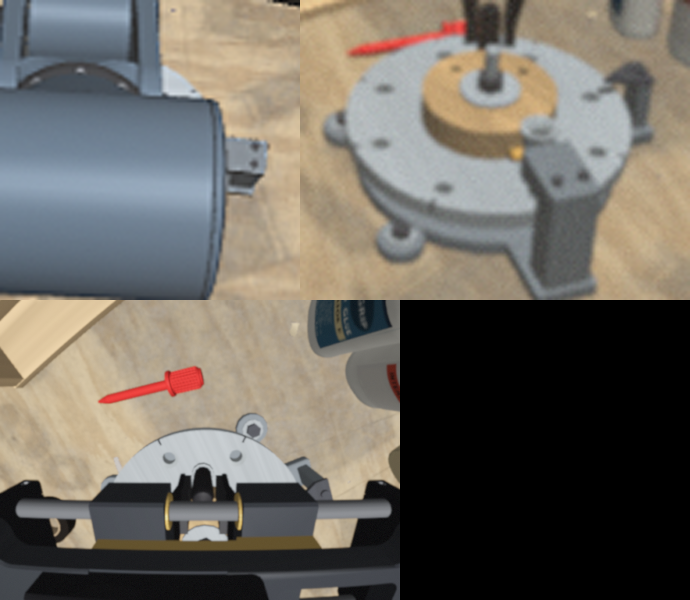

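The side crop shows the zero line near the pointer, at about (600,95). I'll release, clear the fixture and measure it there.

>>> {"method": "servo_tool", "body": {
  "targets": [
    {"offset": [0,0,0],"dr": [0,0,0]},
    {"offset": [0,0,0],"dr": [0,0,0]},
    {"offset": [0,0,-0.03],"dr": [0,0,0]},
    {"offset": [0,0,-0.07],"dr": [0,0,0]},
    {"offset": [0,0,-0.1],"dr": [0,0,0]},
    {"offset": [0,0,-0.13],"dr": [0,0,0]}
  ],
  "gripper": 0.08
}}

```text
time_s: 4.88
position: [0.5709, 0.1168, 0.2043]
tcp_rot: [[0.443, 0.897, 0.001], [0.897, -0.443, -0.0], [0.0, 0.001, -1.0]]
force: [0.5, -0.8, -0.5]
opening: 0.454
grasp_force: 0.0
```

>>> {"method": "servo_tool", "body": {
  "targets": [
    {"offset": [0.194,-0.081,0],"dr": [0,0,-121]},
    {"offset": [0.194,-0.081,0],"dr": [0,0,-121]},
    {"offset": [0.194,-0.081,0],"dr": [0,0,-121]},
    {"offset": [0.194,-0.081,0],"dr": [0,0,-121]},
    {"offset": [0.194,-0.081,0],"dr": [0,0,-121]},
    {"offset": [0.194,-0.081,0],"dr": [0,0,-121]},
    {"offset": [0.194,-0.081,0],"dr": [0,0,-121]},
    {"offset": [0.194,-0.081,0],"dr": [0,0,-121]},
    {"offset": [0.194,-0.081,0],"dr": [0,0,-121]},
    {"offset": [0.194,-0.081,0],"dr": [0,0,-121]},
    {"offset": [0.194,-0.081,0],"dr": [0,0,-121]},
    {"offset": [0.194,-0.081,0],"dr": [0,0,-121]},
    {"offset": [0.194,-0.081,0],"dr": [0,0,-121]},
    {"offset": [0.194,-0.081,0],"dr": [0,0,-121]},
    {"offset": [0.194,-0.081,0],"dr": [0,0,-121]},
    {"offset": [0.194,-0.081,0],"dr": [0,0,-121]},
    {"offset": [0.194,-0.081,0],"dr": [0,0,-121]},
    {"offset": [0.194,-0.081,0],"dr": [0,0,-121]},
    {"offset": [0.194,-0.081,0],"dr": [0,0,-121]},
    {"offset": [0.194,-0.081,0],"dr": [0,0,-121]}
  ]
}}

```text
time_s: 6.55
position: [0.5842, 0.3265, 0.2025]
tcp_rot: [[-0.997, -0.08, -0.0], [-0.08, 0.997, -0.0], [0.0, -0.0, -1.0]]
force: [-0.5, -0.6, 0.0]
opening: 0.464
grasp_force: 0.0
```

```bash
python3 - <<'E'
from h import *
import pickle
np.set_printoptions(precision=4,suppress=True)
s=bot.read_state();p=s['position'];print(p,s['opening'],s['force'],s['time_s'],s['tcp_rot'][:,1],s['joint_positions'])
cs={n:cap(n) for n in('top','side','wrist')};pickle.dump(cs,open('c3.pkl','wb'))
T=cs['top']['color'][145:235,230:330];S=cs['side']['color'][170:260,240:350];W=cs['wrist']['color'];
z=lambda a,w,h:cv2.resize(a,(w,h),interpolation=cv2.INTER_CUBIC)
a=np.hstack([z(T,333,300),z(S,367,300)]);b=np.hstack([z(W,400,300),z(W[:200,150:417],300,300)*0+z(W[0:192,128:384],300,300)])
cv2.imwrite('pics/c3.png',np.vstack([a,b])[:,:,::-1])
print(proj(cs['wrist'],(.5844,.3262,.134)))
E
```

```text
[0.5842 0.3265 0.2025] 0.46356996790818644 [-0.4884 -0.555   0.0312] 6.55 [-0.0798  0.9968 -0.    ] [ 19.6572  34.9017  76.3767  -0.0002  68.7306 -74.9217]
[260.5325 204.9521]
```

View pics/c3.png

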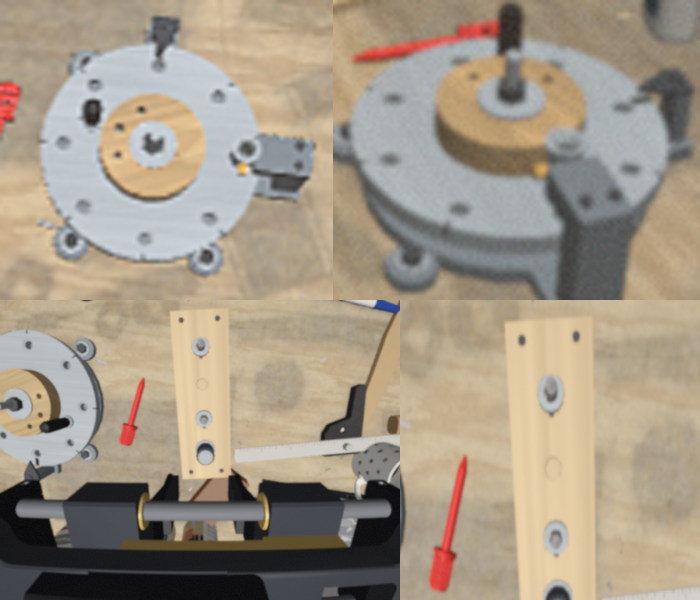

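The top crop shows the zero line meeting the pointer near (158,62), and six holes. The wrist view shows the pin head at (205,453) of the montage and the bits at (204,418) and (200,346). The red look-alike now lies on the bench, so I'll check when it moved. Next I'll fit the plate angle from the holes and the yaw from the pointer and bush.

```bash
cat > f.py <<'E'
from h import *
import pickle
from scipy.optimize import least_squares
np.set_printoptions(precision=4,suppress=True)
cs=pickle.load(open('c3.pkl','rb'));T,S,W=cs['top'],cs['side'],cs['wrist']
t=lambda x,y:(230+(x+.5)*.3-.5,145+(y+.5)*.3-.5)
s=lambda x,y:(240+(x+.5-333)*110/367-.5,170+(y+.5)*.3-.5)
def ref(c,p,r=3):  # darkest centroid
    g=cv2.cvtColor(c['color'],cv2.COLOR_RGB2GRAY).astype(float);u,v=np.round(p).astype(int)
    q=g[v-r:v+r+1,u-r:u+r+1];w=np.clip(np.median(q)-10-q,0,None);yy,xx=np.mgrid[v-r:v+r+1,u-r:u+r+1]
    return ((w*xx).sum()/w.sum(),(w*yy).sum()/w.sum())
for nm,c,hs in (('top',T,[t(*p) for p in[(95,85),(218,97),(63,142),(84,206),(145,238),(209,218)]]),
             ('side',S,[s(*p) for p in[(395,98),(390,158),(459,209),(463,64),(597,87),(630,144)]])):
    H=np.array([onz(c,*ref(c,p),.046)[:2] for p in hs])
    def res(q,H=H):
        d=H-q[:2];an=np.arctan2(d[:,1],d[:,0])-q[2];an=(an+np.pi/8)%(np.pi/4)-np.pi/8
        return np.r_[np.hypot(*d.T)-.082,.082*an]
    best=min((least_squares(res,[.544,.061,p]) for p in (-.3,-.1,.1,.3)),key=lambda f:f.cost)
    print(nm,best.x[:2],np.degrees(best.x[2]),best.fun.round(4))
    a=best.x[:2]
    for n,p,z in ((('tip',t(158,68),.06),('bush',t(247,150),.1)) if nm=='top' else (('tip',s(646,101),.06),('bush',s(565,141),.1),('zero',s(632,98),.046))):
        w=onz(c,*p,z)[:2]-a;print(n,np.hypot(*w),np.degrees(np.arctan2(w[1],w[0])))
E
python3 f.py; python3 - <<'E'
from h import *
import pickle
np.set_printoptions(precision=4,suppress=True)
for f,k in(('c0.pkl','top'),('w1.pkl',0),('c2.pkl','wrist'),('c3.pkl','top'),('c3.pkl','wrist')):
    c=pickle.load(open(f,'rb'));c=c[k] if k else c
    h=cv2.cvtColor(c['color'],cv2.COLOR_RGB2HSV);m=(((h[...,0]<5)|(h[...,0]>175))&(h[...,1]>190)&(h[...,2]>120)).astype(np.uint8)
    n,l,st,ce=cv2.connectedComponentsWithStats(m)
    print(f,[(ce[i].round(),onz(c,*ce[i],.01)[:2],st[i][4]) for i in range(1,n) if st[i][4]>20])
E
```

```text
top [0.5459 0.0592] -1.8473027684135324 [-0.0001 -0.0004  0.0001 -0.0002  0.0002 -0.0001  0.0002 -0.0002 -0.0001
 -0.0005  0.0004  0.0002]
tip 0.07461475674550465 -1.1377663829709979
bush 0.08190339752487012 -94.90538427298428
c0.pkl []
w1.pkl []
c2.pkl [(array([253.,  91.]), array([0.6058, 0.202 ]), np.int32(40)), (array([216.,  97.]), array([0.5783, 0.2108]), np.int32(56)), (array([257., 105.]), array([0.6039, 0.1911]), np.int32(23)), (array([175., 114.]), array([0.5431, 0.2139]), np.int32(137)), (array([222., 115.]), array([0.5761, 0.1968]), np.int32(76)), (array([194., 116.]), array([0.556 , 0.2054]), np.int32(30)), (array([134., 127.]), array([0.5085, 0.22  ]), np.int32(33)), (array([149., 127.]), array([0.5194, 0.2143]), np.int32(38))]
c3.pkl []
c3.pkl [(array([170., 163.]), array([0.5794, 0.2074]), np.int32(27))]f.py:11: RuntimeWarning: invalid value encountered in scalar divide
  return ((w*xx).sum()/w.sum(),(w*yy).sum()/w.sum())
Traceback (most recent call last):
  File "f.py", line 18, in <module>
    best=min((least_squares(res,[.544,.061,p]) for p in (-.3,-.1,.1,.3)),key=lambda f:f.cost)
  File "f.py", line 18, in <genexpr>
    best=min((least_squares(res,[.544,.061,p]) for p in (-.3,-.1,.1,.3)),key=lambda f:f.cost)
              ~~~~~~~~~~~~~^^^^^^^^^^^^^^^^^^^
ValueError: Residuals are not finite in the initial point.
```

```bash
sed -i 's/ref(c,p),.046/(ref(c,p) if nm=="top" else p),.046/' f.py; python3 f.py; python3 - <<'E'
import pickle,cv2,numpy as np
cs=pickle.load(open('c3.pkl','rb'))
z=lambda a,w,h:cv2.resize(a,(w,h),interpolation=cv2.INTER_CUBIC)
T=cs['top']['color'];S=cs['side']['color']
a=np.hstack([z(T[145:175,262:292],390,390),z(S[185:215,320:350],390,390)])
b=np.hstack([z(T[180:200,295:321],390,200*3//2),z(S[205:225,295:321],390,300)])
cv2.imwrite('pics/c4.png',np.vstack([a,b[:200]])[:,:,::-1])
E
```

```text
top [0.5459 0.0592] -1.8473027684135324 [-0.0001 -0.0004  0.0001 -0.0002  0.0002 -0.0001  0.0002 -0.0002 -0.0001
 -0.0005  0.0004  0.0002]
tip 0.07461475674550465 -1.1377663829709979
bush 0.08190339752487012 -94.90538427298428
side [0.547  0.0668] 4.5593297690821055 [-0.0057  0.001   0.0074 -0.0122 -0.0064 -0.0016 -0.0023 -0.0015 -0.0047
 -0.0076  0.0091  0.007 ]
tip 0.09077451914855987 -16.83902541164082
bush 0.08752641523230387 -94.24488190343853
zero 0.0903745655835819 -2.9707667853571715
```

View pics/c4.png

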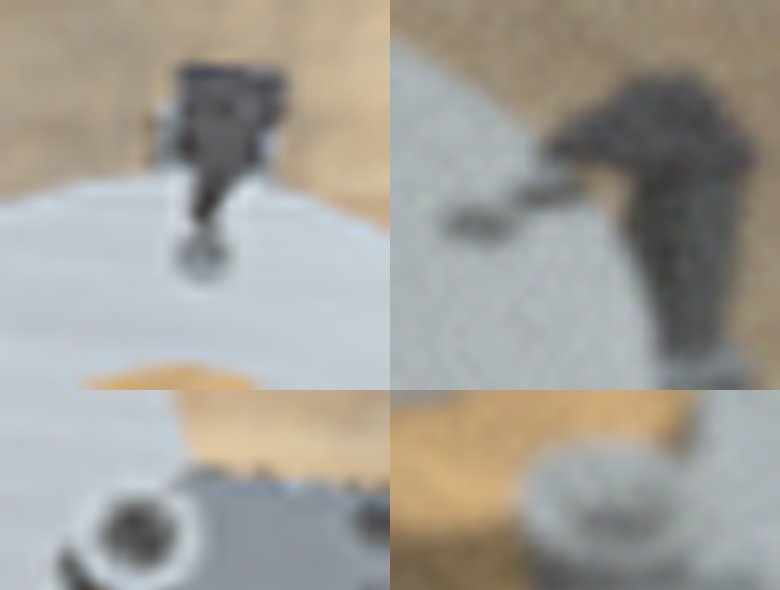

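The top crop shows the pointer's tip at about (210,188), with the zero line slightly left of it at (203,215). The bush mouth is at (140,531). In the side crop the tip is at (545,150).

```bash
python3 - <<'E'
from h import *
import pickle
np.set_printoptions(precision=4,suppress=True)
cs=pickle.load(open('c3.pkl','rb'));T,S,W=cs['top'],cs['side'],cs['wrist']
a=np.array([.5459,.0592])
def rep(n,w): w=w[:2]-a;print(n,w+a,np.hypot(*w),np.degrees(np.arctan2(w[1],w[0])))
tp=(277.5,159.0);sp=(331.4,196.0)
rep('tip top',onz(T,*tp,.06));rep('tip side',onz(S,*sp,.06));p,e=tri(T,tp,S,sp);rep('tri',p);print(p,e)
tb=(303.8,188.9);s2=(309.2,212.2)
rep('b top',onz(T,*tb,.1));rep('b side',onz(S,*s2,.1));p,e=tri(T,tb,S,s2);rep('tri',p);print(p,e)
rep('line',onz(T,262+203/13-.5,145+215/13-.5,.046))
# pin head in wrist
g=W['color'];hs=cv2.cvtColor(g,cv2.COLOR_RGB2HSV);m=((hs[...,1]<60)).astype(np.uint8);m[:,:245]=0;m[:,282:]=0;m[:183]=0;m[210:]=0
n,l,st,ce=cv2.connectedComponentsWithStats(m);print([(st[i],ce[i]) for i in range(1,n) if st[i][4]>30])
for q in((262,195),(260,204)):print(onz(W,*q,.134))
for q in((262,158),(256,60)):print('collar',onz(W,*q,.105))
E
```

```text
tip top [0.64   0.0572] 0.09408537084640331 -1.2189672976101933
tip side [0.6367 0.0546] 0.0909320312785811 -2.923339055923558
tri [0.6397 0.0574] 0.09386327107440437 -1.089189932918212
[0.6397 0.0574 0.0575] 0.0020147079036208857
b top [ 0.5411 -0.0225] 0.081858586023098 -93.33060213991452
b side [ 0.5402 -0.0211] 0.08053628682511894 -94.03907321665766
tri [ 0.5403 -0.0222] 0.08157921073296447 -93.93412753921403
[ 0.5403 -0.0222  0.101 ] 0.001270185274951097
line [0.6375 0.0573] 0.09162932982066353 -1.1791731795852665
[(array([249, 183,  28,  27, 623], dtype=int32), array([262.3563, 195.1156]))]
[0.5752 0.3267 0.134 ]
[0.5836 0.3257 0.134 ]
collar [0.5477 0.3246 0.105 ]
collar [0.4626 0.3123 0.105 ]
```

The plate still looks about 1.7–2° short (bush at -93.6°, hole at -91.9°). I'll go back and pinch the post at its exact target position.

>>> {"method": "servo_tool", "body": {
  "targets": [
    {"offset": [0.028,-0.21,0],"dr": [0,0,120.7]},
    {"offset": [0.028,-0.21,0],"dr": [0,0,120.7]},
    {"offset": [0.028,-0.21,0],"dr": [0,0,120.7]},
    {"offset": [0.028,-0.21,0],"dr": [0,0,120.7]},
    {"offset": [0.028,-0.21,0],"dr": [0,0,120.7]},
    {"offset": [0.028,-0.21,0],"dr": [0,0,120.7]},
    {"offset": [0.028,-0.21,0],"dr": [0,0,120.7]},
    {"offset": [0.028,-0.21,0],"dr": [0,0,120.7]},
    {"offset": [0.028,-0.21,0],"dr": [0,0,120.7]},
    {"offset": [0.028,-0.21,0],"dr": [0,0,120.7]},
    {"offset": [0.028,-0.21,0],"dr": [0,0,120.7]},
    {"offset": [0.028,-0.21,0],"dr": [0,0,120.7]},
    {"offset": [0.028,-0.21,0],"dr": [0,0,120.7]},
    {"offset": [0.028,-0.21,0],"dr": [0,0,120.7]},
    {"offset": [0.028,-0.21,0],"dr": [0,0,120.7]},
    {"offset": [0.028,-0.21,0],"dr": [0,0,120.7]},
    {"offset": [0.028,-0.21,0],"dr": [0,0,120.7]},
    {"offset": [0.028,-0.21,0],"dr": [0,0,120.7]},
    {"offset": [0.028,-0.21,0],"dr": [0,0,120.7]},
    {"offset": [0.028,-0.21,0],"dr": [0,0,120.7]}
  ]
}}

```text
time_s: 8.37
position: [0.5736, 0.115, 0.2026]
tcp_rot: [[0.436, 0.9, 0.0], [0.9, -0.436, 0.0], [0.0, 0.0, -1.0]]
force: [-0.7, 0.3, 0.6]
opening: 0.458
grasp_force: 0.0
```

>>> {"method": "servo_tool", "body": {
  "targets": [
    {"offset": [0,0,0.03],"dr": [0,0,0]},
    {"offset": [0,0,0.06],"dr": [0,0,0]},
    {"offset": [0,0,0.09],"dr": [0,0,0]},
    {"offset": [0,0,0.12],"dr": [0,0,0]},
    {"offset": [0,0,0.13],"dr": [0,0,0]},
    {"offset": [0,0,0.13],"dr": [0,0,0]},
    {"offset": [0,0,0.13],"dr": [0,0,0]}
  ]
}}

```text
time_s: 8.95
position: [0.5739, 0.115, 0.0728]
tcp_rot: [[0.438, 0.899, -0.0], [0.899, -0.438, 0.0], [-0.0, -0.0, -1.0]]
force: [0.5, 0.3, 0.4]
opening: 0.46
grasp_force: 0.0
```

```bash
python3 - <<'E'
from h import *
np.set_printoptions(precision=4,suppress=True)
s=bot.read_state();p=s['position'];R=s['tcp_rot'];print(p,R[:,1],s['force'],s['time_s'])
print('corr tool',R.T@(np.array([.5732,.1149,.072])-p))
E
```

```text
[0.5739 0.115  0.0728] [ 0.8991 -0.4377 -0.0001] [0.5107 0.3061 0.4168] 8.95
corr tool [-0.0004 -0.0006  0.0008]
```

>>> {"method": "servo_tool", "body": {
  "targets": [
    {"offset": [0,0,0],"dr": [0,0,0]},
    {"offset": [0,0,0],"dr": [0,0,0]},
    {"offset": [0,0,0],"dr": [0,0,0]},
    {"offset": [0,0,0],"dr": [0,0,0]},
    {"offset": [0,0,0],"dr": [0,0,0]},
    {"offset": [0,0,0],"dr": [0,0,0]},
    {"offset": [0,0,0],"dr": [0,0,0]},
    {"offset": [0,0,0],"dr": [0,0,0]}
  ],
  "gripper": 0.61
}}

```text
time_s: 9.62
position: [0.5734, 0.1151, 0.0726]
tcp_rot: [[0.438, 0.899, -0.0], [0.899, -0.438, 0.0], [-0.0, -0.0, -1.0]]
force: [-1.7, 1.0, 1.0]
opening: 0.199
grasp_force: 1.0
```

>>> {"method": "servo_tool", "body": {
  "targets": [
    {"offset": [0,0,0],"dr": [0,0,0]},
    {"offset": [0,0,0],"dr": [0,0,0]},
    {"offset": [0,0,0],"dr": [0,0,0]},
    {"offset": [0,0,0],"dr": [0,0,0]},
    {"offset": [0,0,-0.03],"dr": [0,0,0]},
    {"offset": [0,0,-0.07],"dr": [0,0,0]},
    {"offset": [0,0,-0.1],"dr": [0,0,0]},
    {"offset": [0,0,-0.13],"dr": [0,0,0]}
  ],
  "gripper": 0.08
}}

```text
time_s: 10.28
position: [0.5739, 0.1148, 0.2042]
tcp_rot: [[0.438, 0.899, 0.001], [0.899, -0.438, -0.0], [0.0, 0.001, -1.0]]
force: [0.3, 0.3, -0.5]
opening: 0.455
grasp_force: 0.0
```

>>> {"method": "servo_tool", "body": {
  "targets": [
    {"offset": [0.195,-0.082,0],"dr": [0,0,-121]},
    {"offset": [0.195,-0.082,0],"dr": [0,0,-121]},
    {"offset": [0.195,-0.082,0],"dr": [0,0,-121]},
    {"offset": [0.195,-0.082,0],"dr": [0,0,-121]},
    {"offset": [0.195,-0.082,0],"dr": [0,0,-121]},
    {"offset": [0.195,-0.082,0],"dr": [0,0,-121]},
    {"offset": [0.195,-0.082,0],"dr": [0,0,-121]},
    {"offset": [0.195,-0.082,0],"dr": [0,0,-121]},
    {"offset": [0.195,-0.082,0],"dr": [0,0,-121]},
    {"offset": [0.195,-0.082,0],"dr": [0,0,-121]},
    {"offset": [0.195,-0.082,0],"dr": [0,0,-121]},
    {"offset": [0.195,-0.082,0],"dr": [0,0,-121]},
    {"offset": [0.195,-0.082,0],"dr": [0,0,-121]},
    {"offset": [0.195,-0.082,0],"dr": [0,0,-121]},
    {"offset": [0.195,-0.082,0],"dr": [0,0,-121]},
    {"offset": [0.195,-0.082,0],"dr": [0,0,-121]},
    {"offset": [0.195,-0.082,0],"dr": [0,0,-121]},
    {"offset": [0.195,-0.082,0],"dr": [0,0,-121]},
    {"offset": [0.195,-0.082,0],"dr": [0,0,-121]},
    {"offset": [0.195,-0.082,0],"dr": [0,0,-121]}
  ]
}}

```text
time_s: 11.95
position: [0.5854, 0.3261, 0.2024]
tcp_rot: [[-0.996, -0.085, -0.0], [-0.085, 0.996, -0.0], [0.0, -0.0, -1.0]]
force: [-0.5, 0.0, -0.1]
opening: 0.459
grasp_force: 0.0
```

```bash
python3 - <<'E'
from h import *
import pickle
from scipy.optimize import least_squares
np.set_printoptions(precision=4,suppress=True)
s=bot.read_state();p=s['position'];R=s['tcp_rot'];print(p,R[:,1],s['force'],s['time_s'])
cs={n:cap(n) for n in('top','wrist')};pickle.dump(cs,open('c5.pkl','wb'));T=cs['top']
g=cv2.cvtColor(T['color'],cv2.COLOR_RGB2GRAY).astype(float)
a=np.array([.5459,.0592]);H=[]
for k in (1,-1,2,3,4,5):
    th=np.radians(-3.6+45*k);u,v=np.round(proj(T,[*(a+.082*np.array([np.cos(th),np.sin(th)])),.046])).astype(int)
    q=g[v-3:v+4,u-3:u+4];w=np.clip(np.median(q)-10-q,0,None);yy,xx=np.mgrid[v-3:v+4,u-3:u+4]
    H.append(onz(T,(w*xx).sum()/w.sum(),(w*yy).sum()/w.sum(),.046)[:2])
H=np.array(H)
def res(q):
    d=H-q[:2];an=np.arctan2(d[:,1],d[:,0])-q[2];an=(an+np.pi/8)%(np.pi/4)-np.pi/8
    return np.r_[np.hypot(*d.T)-.082,.082*an]
f=least_squares(res,[*a,-.05]);print(f.x,np.degrees(f.x[2]),f.fun)
z=lambda a,w,h:cv2.resize(a,(w,h),interpolation=cv2.INTER_CUBIC)
W=cs['wrist']['color']
cv2.imwrite('pics/c5.png',np.hstack([z(W[150:220,220:300],440,385),z(T['color'][145:175,262:292],350,385)])[:,:,::-1])
E
```

```text
[0.5854 0.3261 0.2024] [-0.0848  0.9964 -0.0001] [-0.5331  0.0039 -0.0509] 11.95
[ 0.5459  0.0591 -0.0841] -4.815846289350397 [ 0.0003 -0.0002 -0.0002 -0.      0.0001 -0.      0.0002 -0.0004  0.0003
 -0.0005  0.0001  0.0004]
```

View pics/c5.png

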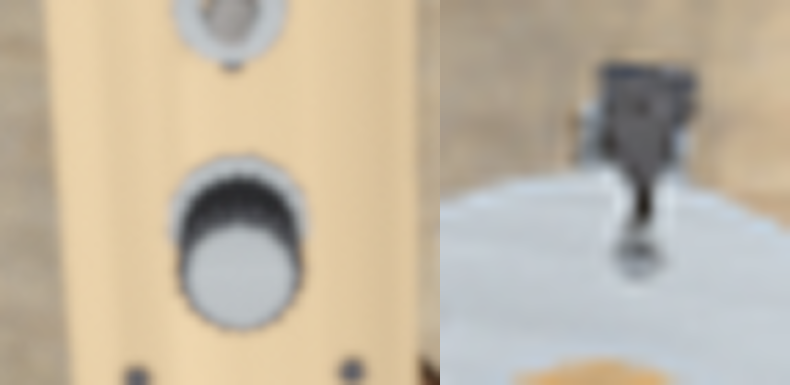

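The wrist crop shows the pin head's top at (240,277), centred between the pads. The top crop shows the zero line running straight out of the pointer's tip at (641,190). I'll descend onto the head.

>>> {"method": "servo_tool", "body": {
  "targets": [
    {"offset": [0,0,0.03],"dr": [0,0,0]},
    {"offset": [0,0,0.055],"dr": [0,0,0]},
    {"offset": [0,0,0.075],"dr": [0,0,0]},
    {"offset": [0,0,0.09],"dr": [0,0,0]},
    {"offset": [0,0,0.094],"dr": [0,0,0]},
    {"offset": [0,0,0.094],"dr": [0,0,0]},
    {"offset": [0,0,0.094],"dr": [0,0,0]}
  ]
}}

```text
time_s: 12.63
position: [0.5859, 0.3264, 0.1091]
tcp_rot: [[-0.996, -0.087, 0.001], [-0.087, 0.996, 0.0], [-0.001, 0.0, -1.0]]
force: [0.8, -0.2, -0.3]
opening: 0.461
grasp_force: 0.0
```

>>> {"method": "servo_tool", "body": {
  "targets": [
    {"offset": [0,0,0],"dr": [0,0,0]},
    {"offset": [0,0,0],"dr": [0,0,0]},
    {"offset": [0,0,0],"dr": [0,0,0]},
    {"offset": [0,0,0],"dr": [0,0,0]},
    {"offset": [0,0,0],"dr": [0,0,0]},
    {"offset": [0,0,0],"dr": [0,0,0]},
    {"offset": [0,0,0],"dr": [0,0,0]},
    {"offset": [0,0,0],"dr": [0,0,0]}
  ],
  "gripper": 1
}}

```text
time_s: 13.3
position: [0.5859, 0.3272, 0.1096]
tcp_rot: [[-0.996, -0.087, 0.002], [-0.087, 0.996, 0.002], [-0.002, 0.002, -1.0]]
force: [-0.6, 2.7, 4.7]
opening: 0.22
grasp_force: 30.0
```

>>> {"method": "servo_tool", "body": {
  "targets": [
    {"offset": [0,0,-0.02],"dr": [0,0,0]},
    {"offset": [0,0,-0.05],"dr": [0,0,0]},
    {"offset": [0,0,-0.08],"dr": [0,0,0]},
    {"offset": [0,0,-0.11],"dr": [0,0,0]},
    {"offset": [0,0,-0.12],"dr": [0,0,0]},
    {"offset": [0,0,-0.12],"dr": [0,0,0]}
  ]
}}

```text
time_s: 13.8
position: [0.587, 0.3262, 0.2313]
tcp_rot: [[-0.996, -0.087, 0.006], [-0.087, 0.996, 0.001], [-0.006, 0.0, -1.0]]
force: [0.6, 1.0, -0.9]
opening: 0.221
grasp_force: 30.0
```

>>> {"method": "servo_tool", "body": {
  "targets": [
    {"offset": [0.004,-0.02,0],"dr": [0,0,0]},
    {"offset": [0.011,-0.05,0],"dr": [0,0,0]},
    {"offset": [0.019,-0.085,0],"dr": [0,0,0]},
    {"offset": [0.026,-0.12,0],"dr": [0,0,0]},
    {"offset": [0.034,-0.155,0],"dr": [0,0,0]},
    {"offset": [0.042,-0.19,0],"dr": [0,0,0]},
    {"offset": [0.05,-0.225,0],"dr": [0,0,0]},
    {"offset": [0.057,-0.26,0],"dr": [0,0,0]},
    {"offset": [0.065,-0.295,0],"dr": [0,0,0]},
    {"offset": [0.072,-0.325,0],"dr": [0,0,0]},
    {"offset": [0.0755,-0.34,0],"dr": [0,0,0]},
    {"offset": [0.0755,-0.3435,0],"dr": [0,0,0]},
    {"offset": [0.0755,-0.3435,0],"dr": [0,0,0]},
    {"offset": [0.0755,-0.3435,0],"dr": [0,0,0]},
    {"offset": [0.0755,-0.3435,0],"dr": [0,0,0]}
  ]
}}

```text
time_s: 15.05
position: [0.5397, -0.0212, 0.2277]
tcp_rot: [[-0.996, -0.089, -0.002], [-0.089, 0.996, 0.001], [0.002, 0.001, -1.0]]
force: [0.4, -0.4, -1.2]
opening: 0.221
grasp_force: 30.0
```

```bash
python3 - <<'E'
from h import *
import pickle
np.set_printoptions(precision=4,suppress=True)
s=bot.read_state();p=s['position'];R=s['tcp_rot'];print(p,R,s['force'],s['opening'],s['time_s'])
cs={n:cap(n) for n in('top','side','wrist')};pickle.dump(cs,open('c6.pkl','wb'))
z=lambda a,w,h:cv2.resize(a,(w,h),interpolation=cv2.INTER_CUBIC)
S=cs['side'];x=p[:2];print([proj(S,[*x,zz]) for zz in(.14,.22)],proj(S,(.5405,-.0222,.1)),proj(cs['wrist'],[*x,.14]))
cv2.imwrite('pics/c6.png',np.hstack([z(S['color'][150:230,270:350],400,400),z(cs['wrist']['color'][120:280,180:340],400,400)])[:,:,::-1])
E
```

```text
[ 0.5397 -0.0212  0.2277] [[-0.9961 -0.0887 -0.0017]
 [-0.0887  0.9961  0.0008]
 [ 0.0016  0.001  -1.    ]] [ 0.449  -0.3651 -1.1534] 0.22125953818395114 15.05
[array([310.623 , 195.9132]), array([314.1791, 160.5389])] [309.575  212.4917] [260.8248 197.7519]
```

View pics/c6.png

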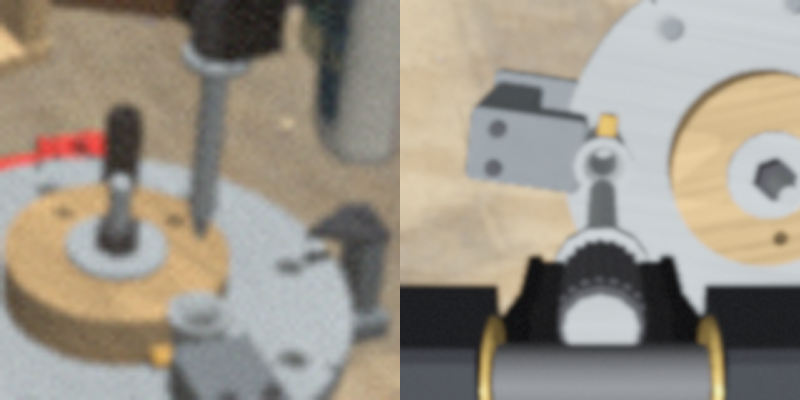

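The side crop shows the pin hanging straight, with its tip at (202,235) over the bush mouth at (200,312). The wrist crop shows the shank in line with the mouth (601 against 603).

```bash
python3 - <<'E'
from h import *
import pickle
np.set_printoptions(precision=4,suppress=True)
cs=pickle.load(open('c6.pkl','rb'));S,W=cs['side'],cs['wrist']
a=onz(S,309.9,196.7,.138);b=onz(S,309.4,212.1,.1);print(a,b,b-a)
a=onz(W,260.2,192,.138);b=onz(W,260.8,183.7,.1);print(a,b,b-a)
E
```

```text
[ 0.5386 -0.0207  0.138 ] [ 0.5407 -0.021   0.1   ] [ 0.0021 -0.0003 -0.038 ]
[ 0.5347 -0.0223  0.138 ] [ 0.5364 -0.0215  0.1   ] [ 0.0017  0.0008 -0.038 ]
```

>>> {"method": "servo_tool", "body": {
  "targets": [
    {"offset": [-0.0017,0,0.008],"dr": [0,0,0]},
    {"offset": [-0.0017,0,0.016],"dr": [0,0,0]},
    {"offset": [-0.0017,0,0.024],"dr": [0,0,0]},
    {"offset": [-0.0017,0,0.03],"dr": [0,0,0]},
    {"offset": [-0.0017,0,0.035],"dr": [0,0,0]},
    {"offset": [-0.0017,0,0.04],"dr": [0,0,0]},
    {"offset": [-0.0017,0,0.045],"dr": [0,0,0]},
    {"offset": [-0.0017,0,0.05],"dr": [0,0,0]},
    {"offset": [-0.0017,0,0.05],"dr": [0,0,0]}
  ]
}}

```text
time_s: 15.95
position: [0.5414, -0.0224, 0.1775]
tcp_rot: [[-0.996, -0.087, -0.001], [-0.087, 0.996, 0.001], [0.001, 0.001, -1.0]]
force: [0.4, 0.2, -1.0]
opening: 0.218
grasp_force: 30.0
```

Tip is about 12 mm inside the mouth with no force. Going on.

>>> {"method": "servo_tool", "body": {
  "targets": [
    {"offset": [0,0,0.004],"dr": [0,0,0]},
    {"offset": [0,0,0.008],"dr": [0,0,0]},
    {"offset": [0,0,0.012],"dr": [0,0,0]},
    {"offset": [0,0,0.016],"dr": [0,0,0]},
    {"offset": [0,0,0.02],"dr": [0,0,0]},
    {"offset": [0,0,0.02],"dr": [0,0,0]},
    {"offset": [0,0,0.02],"dr": [0,0,0]}
  ]
}}

```text
time_s: 16.53
position: [0.5425, -0.0222, 0.1586]
tcp_rot: [[-0.996, -0.087, 0.001], [-0.087, 0.996, 0.0], [-0.001, 0.0, -1.0]]
force: [1.7, 4.0, 0.9]
opening: 0.219
grasp_force: 30.1
```

>>> {"method": "servo_tool", "body": {
  "targets": [
    {"offset": [0,0.0005,0.004],"dr": [0,0,0]},
    {"offset": [0,0.0005,0.008],"dr": [0,0,0]},
    {"offset": [0,0.0005,0.012],"dr": [0,0,0]},
    {"offset": [0,0.0005,0.016],"dr": [0,0,0]},
    {"offset": [0,0.0005,0.02],"dr": [0,0,0]},
    {"offset": [0,0.0005,0.024],"dr": [0,0,0]},
    {"offset": [0,0.0005,0.028],"dr": [0,0,0]},
    {"offset": [0,0.0005,0.028],"dr": [0,0,0]},
    {"offset": [0,0.0005,0.028],"dr": [0,0,0]}
  ]
}}

```text
time_s: 17.28
position: [0.5428, -0.0217, 0.1305]
tcp_rot: [[-0.996, -0.087, 0.002], [-0.087, 0.996, 0.0], [-0.002, 0.0, -1.0]]
force: [3.6, 3.7, -1.4]
opening: 0.22
grasp_force: 30.1
```

>>> {"method": "servo_tool", "body": {
  "targets": [
    {"offset": [0,0.0005,0.004],"dr": [0,0,0]},
    {"offset": [0,0.0005,0.008],"dr": [0,0,0]},
    {"offset": [0,0.0005,0.012],"dr": [0,0,0]},
    {"offset": [0,0.0005,0.016],"dr": [0,0,0]},
    {"offset": [0,0.0005,0.019],"dr": [0,0,0]},
    {"offset": [0,0.0005,0.021],"dr": [0,0,0]},
    {"offset": [0,0.0005,0.022],"dr": [0,0,0]},
    {"offset": [0,0.0005,0.022],"dr": [0,0,0]},
    {"offset": [0,0.0005,0.022],"dr": [0,0,0]}
  ]
}}

```text
time_s: 18.03
position: [0.5438, -0.0214, 0.1096]
tcp_rot: [[-0.996, -0.087, 0.005], [-0.087, 0.996, -0.0], [-0.005, -0.001, -1.0]]
force: [3.7, 4.0, 7.1]
opening: 0.22
grasp_force: 30.0
```

Almost home. Pressing a little further until the force rises.

>>> {"method": "servo_tool", "body": {
  "targets": [
    {"offset": [0,0,0.001],"dr": [0,0,0]},
    {"offset": [0,0,0.002],"dr": [0,0,0]},
    {"offset": [0,0,0.003],"dr": [0,0,0]},
    {"offset": [0,0,0.003],"dr": [0,0,0]},
    {"offset": [0,0,0.003],"dr": [0,0,0]}
  ]
}}

```text
time_s: 18.45
position: [0.544, -0.0214, 0.1093]
tcp_rot: [[-0.996, -0.087, 0.006], [-0.087, 0.996, -0.001], [-0.006, -0.001, -1.0]]
force: [-0.4, 5.6, 22.6]
opening: 0.225
grasp_force: 30.0
```

>>> {"method": "servo_tool", "body": {
  "targets": [
    {"offset": [0,0,-0.002],"dr": [0,0,0]},
    {"offset": [0,0,-0.002],"dr": [0,0,0]},
    {"offset": [0,0,-0.002],"dr": [0,0,0]},
    {"offset": [0,0,-0.002],"dr": [0,0,0]},
    {"offset": [0,0,-0.002],"dr": [0,0,0]}
  ],
  "gripper": 0.08
}}

```text
time_s: 18.87
position: [0.5407, -0.0216, 0.1067]
tcp_rot: [[-0.996, -0.087, -0.003], [-0.087, 0.996, -0.0], [0.003, 0.0, -1.0]]
force: [-0.3, 0.0, 0.2]
opening: 0.443
grasp_force: 0.0
```

>>> {"method": "servo_tool", "body": {
  "targets": [
    {"offset": [0,0,-0.015],"dr": [0,0,0]},
    {"offset": [0,0,-0.035],"dr": [0,0,0]},
    {"offset": [0,0,-0.045],"dr": [0,0,0]},
    {"offset": [0,0,-0.045],"dr": [0,0,0]}
  ]
}}

```text
time_s: 19.2
position: [0.5431, -0.0219, 0.1542]
tcp_rot: [[-0.996, -0.087, 0.004], [-0.087, 0.996, -0.001], [-0.004, -0.002, -1.0]]
force: [0.1, -0.9, 0.6]
opening: 0.459
grasp_force: 0.0
```

>>> {"method": "servo_tool", "body": {
  "targets": [
    {"offset": [0,0,0],"dr": [0,0,0]},
    {"offset": [0,0,0],"dr": [0,0,0]},
    {"offset": [0,0,0],"dr": [0,0,0]},
    {"offset": [0,0,0],"dr": [0,0,0]},
    {"offset": [0,0,0],"dr": [0,0,0]},
    {"offset": [0,0,0],"dr": [0,0,0]}
  ],
  "gripper": 1
}}

```text
time_s: 19.7
position: [0.5415, -0.0213, 0.1521]
tcp_rot: [[-0.996, -0.087, -0.001], [-0.087, 0.996, 0.0], [0.001, 0.0, -1.0]]
force: [0.4, 0.3, -1.1]
opening: 0.088
grasp_force: 0.0
```

Pressing the head from above with shut fingers, to be sure it is fully home.

>>> {"method": "servo_tool", "body": {
  "targets": [
    {"offset": [0,0,0.006],"dr": [0,0,0]},
    {"offset": [0,0,0.012],"dr": [0,0,0]},
    {"offset": [0,0,0.016],"dr": [0,0,0]},
    {"offset": [0,0,0.018],"dr": [0,0,0]},
    {"offset": [0,0,0.02],"dr": [0,0,0]},
    {"offset": [0,0,0.021],"dr": [0,0,0]},
    {"offset": [0,0,0.021],"dr": [0,0,0]},
    {"offset": [0,0,0.021],"dr": [0,0,0]}
  ]
}}

```text
time_s: 20.37
position: [0.5413, -0.0211, 0.1342]
tcp_rot: [[-0.996, -0.088, -0.0], [-0.088, 0.996, 0.0], [0.0, 0.0, -1.0]]
force: [-5.1, 1.1, 20.3]
opening: 0.006
grasp_force: 10.4
```

Contact is at z = 0.1342 with 20 N, so the head is at its home height of 0.134. Retracting and checking.

>>> {"method": "servo_tool", "body": {
  "targets": [
    {"offset": [0,0,0],"dr": [0,0,0]},
    {"offset": [0,0,-0.03],"dr": [0,0,0]},
    {"offset": [0,0,-0.06],"dr": [0,0,0]},
    {"offset": [0,0,-0.09],"dr": [0,0,0]},
    {"offset": [0,0,-0.12],"dr": [0,0,0]},
    {"offset": [0.02,0.04,-0.12],"dr": [0,0,0]},
    {"offset": [0.04,0.08,-0.12],"dr": [0,0,0]},
    {"offset": [0.05,0.11,-0.12],"dr": [0,0,0]},
    {"offset": [0.06,0.14,-0.12],"dr": [0,0,0]},
    {"offset": [0.06,0.17,-0.12],"dr": [0,0,0]},
    {"offset": [0.06,0.2,-0.12],"dr": [0,0,0]},
    {"offset": [0.06,0.23,-0.12],"dr": [0,0,0]},
    {"offset": [0.06,0.26,-0.12],"dr": [0,0,0]},
    {"offset": [0.06,0.26,-0.12],"dr": [0,0,0]}
  ]
}}

```text
time_s: 21.53
position: [0.4584, 0.2367, 0.2513]
tcp_rot: [[-0.996, -0.092, 0.0], [-0.092, 0.996, 0.003], [-0.0, 0.003, -1.0]]
force: [0.8, -1.1, 0.7]
opening: 0.006
grasp_force: 0.0
```

```bash
python3 - <<'E'
from h import *
cs={n:cap(n) for n in('top','side')}
z=lambda a,w,h:cv2.resize(a,(w,h),interpolation=cv2.INTER_CUBIC)
cv2.imwrite('pics/c7.png',np.hstack([z(cs['top']['color'][140:240,165:335],440,260),z(cs['side']['color'][140:280,210:370],360,315)[:260]])[:,:,::-1])
print(bot.read_state()['force'],bot.read_state()['time_s'])
E
```

```text
[ 0.21049211 -0.24371299  0.43750894] 21.6333
```

View pics/c7.png

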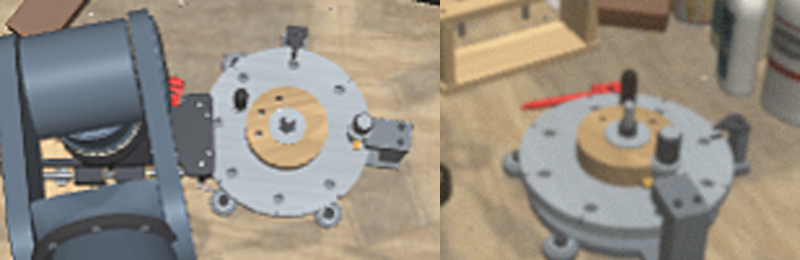

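The pin stands upright with its flange on the bush at (362,122), and the zero line lies under the pointer at (294,60). The robot is clear of everything.

```bash
python3 -c "
from rig import ticket
print(ticket.hand_in())"
```

```text
the job is handed in; nothing more can be done
None
```

The job is handed in at about 22 s: the plate is at its zero line and the pin is fully home and upright in the bush (head top at 134 mm under a 20 N press); the red look-alike stood at the start but was lying over by my second look (1.8 s), with no contact seen on the arm.

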